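# Turn the saucepan's hotplate down to its lowest heat

### The arm

A 7-joint arm with a two-finger parallel gripper is mounted at the origin on the work surface. World frame = base frame: x ahead of the robot, y to its left, z up, the work surface at z = 0. Lengths are in m, angles in rad, forces in N, time in s.
With the tool pointing down it reaches from about 0.425 to 0.925 m from the base axis. Payload 6.8 kg.
Tool frame: the origin (TCP) lies at the centre of the arm's flange, where the gripper is bolted on; the fingertips stand 173 mm ahead of it and the grasp point (between the pads) lies 155 mm ahead of it (finger_overhang is the distance from the TCP to the fingertips, in m); y points along the fingers, z is the direction in which the jaws open and shut, and the axes are right-handed (so a half turn about y gives the same grasp; the last joint's range is limited). The gripper opens to 85 mm and grips with 20 to 120 N. Pads are 22 mm wide; open, the fingers measure 114 mm over their backs; the gripper's body (76 mm by 85 mm) begins 54 mm behind the grasp point. The pads swing forward as they close: fully open they stand 13 mm farther back than shut.
Start: joints at [-1.302, 0.477, 0.022, 1.555, -0.011, 1.109, -0.083], TCP at [0.248, 0.628, 0.405] pointing down, gripper open.
Joint ranges: [-2.96, 2.96], [-0.34, 2.1], [-1.41, 1.46], [0.24, 2.44], [-1.37, 4.51], [0.17, 1.92], [-2.96, 2.96]. Speed limits (rad/s): [2.39, 2.39, 3.14, 3.14, 3.14, 3.14, 3.14].

### API

Orientations are given as a rotation vector (axis times angle).
In Python, from bench import get_obs, grab_frame, hand_in, finger_overhang gives the robot as it stands. The module is installed in compiled form; this text tells all that it offers.
- The arm moves only by the shell command python3 -m jog 'ROWS' [FORCE]. ROWS is JSON, a list of rows, each a list of 3 entries, a list of its own where there are three numbers: the shift along the tool's x, y, z in cm, then the turn about the tool's y in rad, then the gripper command: -1 is fully open, 1 is shut, values between are in proportion. In form: [[[x, y, z], twist, gripper], ...]. A call has 1 to 10 rows; each row is the pose to reach, as a shift and turn from the pose commanded when the call began, along the tool's axes at that moment; what a row does not reach only later rows make up. A row lasts 1/8 s, in which the tool goes at most 62.5 mm and 10.7 degrees, less where a joint would pass 70% of its speed; a pose out of reach is approached as far as the arm can. A call with a gripper value outside its range is refused whole. The fingers move at their own pace and stop on an object; FORCE is the grip in N (left out, the last holds). Time passes only in rows, so rows that repeat a pose let the fingers close. It gives the time, the measured TCP pose, the force and the opening at its end, in the units of the state.
- get_obs(): the state, without advancing time (a new reading comes with each control period).
- grab_frame(name): name is "side" or "top"; returns a dict with "image" (384x512x3 uint8, blue, green, red), "fx", "fy", "cx", "cy" (pixels), "distortion" ([k1, k2, p1, p2, k3] as OpenCV has them; the pictures are not rectified), "origin" and "rotation" of the camera in the world. Camera axes: x right, y up, looking along -z (the intrinsics and any distortion apply to the point x, -y, -z); pixel columns grow to the right and rows downward; lengths in m; the calibration is good to about 2 mm. A picture is of the moment at which its call begins. There is no depth.
- hand_in(): hands the job in, once; it reports no verdict.
The state is a dict: "clock": time; "joints": joint angles; "qvel": joint speeds; "tau": joint torques, N m; "tcp_pos": TCP position; "orientation": TCP orientation; "contact_force": force on the tool from outside, world axes, zero at the start; "moment": the same for the moment, N m; "grip_width": finger opening in m.
Only numpy, scipy, OpenCV 4.12 (cv2) and the standard library are available. Lean on these libraries where they do the work, as an engineer would, in place of code of your own. Each camera call takes 0.05 s, during which the arm holds its last target.

### The job

Turn down the hotplate under the lidded saucepan to its lowest heat: with a fingertip against the knurled rim of the knob in front of that plate, turn the knob counter-clockwise, click by click, until it clicks into the last position before off. Do not switch that plate off, do not take hold of the knob between the fingers or push hard on it, and leave the other knob at its setting and the pans, the mug and the jar where they stand.

Things in the scene. Friction and masses are not known exactly. Their poses are not given: they have to be found in the camera images.
- hotplate: portable double hotplate, fixed: white housing, steel top 70 mm above the table, 330 mm deep (x) by 460 mm wide (y). Origin on the table under it, x from the knobs to the plates, y to the left, z up. Plates at x 55 mm, knob axes at x -105 mm, both at y +112 mm (left) and -112 mm (right). The flat deck reaches 65 mm from the knob axes to the front edge. It faces the robot.
- knob_left_centre (a point): centre of the left knob: on its upright axis, half-way up. The knob is a black cylinder, 44 mm diameter, 24 mm high, finely knurled all round its upright rim; its top is 12 mm above this point, the flat deck round it 14 mm below. It stands 160 mm in front of its plate. This frame turns with the knob: x points the way of the white pointer line, z up.
- knob_left_pointer (a point): outer end of the white pointer line on top of the left knob, 20 mm from the axis, at the height of the knob's top (96 mm above the table).
- dial_left (a joint): angle of the left knob, rad: 0 = off, pointer towards the plate; grows clockwise seen from above (more heat). Clicks every 0.628 (36 degrees): 0 off, 0.628 lowest heat, 1.257, 1.885, 2.513, 3.142, 3.770 full, stops at both ends. A sprung notch holds each click: about 0.065 N m, or 3 N along the rim, to leave it; past half-way the knob runs on into the next notch by itself.
- plate_left (a point): centre of the top face of the left cast-iron plate, 180 mm diameter, 78 mm above the table. Printed round the knob in front of it: a round dot on the plate's side for off, then clockwise six strokes, ever longer with more heat; the shortest, next to the dot, is the lowest heat.
- knob_left: the left knob itself, turning with dial_left; origin on its axis at its underside, 72 mm above the table and 2 mm over the deck; x axis along its pointer line, z up.
- knob_right_centre (a point): centre of the right knob: on its upright axis, half-way up. The knob is a black cylinder, 44 mm diameter, 24 mm high, finely knurled all round its upright rim; its top is 12 mm above this point, the flat deck round it 14 mm below. It stands 160 mm in front of its plate. This frame turns with the knob: x points the way of the white pointer line, z up.
- knob_right_pointer (a point): outer end of the white pointer line on top of the right knob, 20 mm from the axis, at the height of the knob's top (96 mm above the table).
- dial_right (a joint): angle of the right knob, rad: 0 = off, pointer towards the plate; grows clockwise seen from above (more heat). Clicks every 0.628 (36 degrees): 0 off, 0.628 lowest heat, 1.257, 1.885, 2.513, 3.142, 3.770 full, stops at both ends. A sprung notch holds each click: about 0.065 N m, or 3 N along the rim, to leave it; past half-way the knob runs on into the next notch by itself.
- plate_right (a point): centre of the top face of the right cast-iron plate, 180 mm diameter, 78 mm above the table. Printed round the knob in front of it: a round dot on the plate's side for off, then clockwise six strokes, ever longer with more heat; the shortest, next to the dot, is the lowest heat.
- knob_right: the right knob itself, turning with dial_right; origin on its axis at its underside, 72 mm above the table and 2 mm over the deck; x axis along its pointer line, z up.
- saucepan_centre (a point): centre of the lidded steel saucepan, 45 mm above its base: 160 mm diameter, 117 mm high to the top of the black lid knob, so it reaches 195 mm above the table; its long handle runs along this point's x axis (to 240 mm from the centre), away from the knobs. It stands on one of the two plates, either one. About 1 kg.
- frying_pan_centre (a point): centre of the open dark frying pan, 20 mm above its base: 196 mm diameter at the rim, 40 mm high, its handle along this point's x axis (to 265 mm), rising to 74 mm above the base. It stands on the other plate. About 0.8 kg.
- mug: white mug, 82 mm diameter, 95 mm high, standing beside the hotplate's left end; origin under its centre.
- jar: closed amber glass jar, 64 mm diameter, 100 mm high, standing beside the hotplate's right end; origin under its centre.

How it is judged:
At the end, for the whole second after the job is handed in: The knob in front of the plate that carries the lidded saucepan rests in its lowest-heat click (0.628 rad, within 0.15 rad); the other knob is still in its own setting (its pointer end within 8 mm of where it was); both pans, the mug and the jar stand upright within 20 mm of where they were (((horizontal distance between saucepan_centre and plate_left below 0.06 m and value of joint dial_left between 0.478319 and 0.778319 rad and velocity of joint dial_left between -0.2 and 0.2 rad/s and distance of knob_right_pointer from where it was at the start of the episode below 0.008 m) or (horizontal distance between saucepan_centre and plate_right below 0.06 m and value of joint dial_right between 0.478319 and 0.778319 rad and velocity of joint dial_right between -0.2 and 0.2 rad/s and distance of knob_left_pointer from where it was at the start of the episode below 0.008 m)) and distance of each of saucepan_centre, frying_pan_centre, mug, jar from where it was at the start of the episode below 0.02 m and angle between each of saucepan_centre, frying_pan_centre's own z axis and vertical below 0.1 rad); the robot touches nothing.
It fails at once if the saucepan's plate was switched off ((horizontal distance between saucepan_centre and plate_left below 0.06 m and value of joint dial_left below 0.314159 rad) or (horizontal distance between saucepan_centre and plate_right below 0.06 m and value of joint dial_right below 0.314159 rad)).
It fails at once if the other plate's knob was turned to another setting ((horizontal distance between saucepan_centre and plate_left below 0.06 m and distance of knob_right_pointer from where it was at the start of the episode above 0.008 m) or (horizontal distance between saucepan_centre and plate_right below 0.06 m and distance of knob_left_pointer from where it was at the start of the episode above 0.008 m)).
It fails at once if a knob was taken between the fingers instead of being turned with a fingertip ((contact force between the fingers and knob_left above 0.3 N and horizontal distance between the grasp point and knob_left_centre below 0.016 m and z of the grasp point in the frame of knob_left_centre below 0.024 m) or (contact force between the fingers and knob_right above 0.3 N and horizontal distance between the grasp point and knob_right_centre below 0.016 m and z of the grasp point in the frame of knob_right_centre below 0.024 m)).
It fails at once if a knob was pushed harder than 30 N (contact force between the fingers and knob_left above 30 N or contact force between the fingers and knob_right above 30 N).
It fails at once if a pan, the mug or the jar was pushed aside by more than 2 cm, lifted or tipped (distance of any of saucepan_centre, frying_pan_centre, mug, jar from where it was at the start of the episode above 0.02 m or angle between any of saucepan_centre, frying_pan_centre, mug, jar's own z axis and vertical above 0.25 rad).
It also fails if it takes over 51 s, if anything falls off the work surface, if the arm or the gripper's body presses on something with over 40 N, if the wrist force passes 120 N, or if a joint passes its speed limit or range.

## Working session

There is one attempt and no reset: what is moved stays moved. The work goes in short steps, Python scripts to look and compute and a shell command to move; the robot and the scene stay as the last step left them, time stands still between calls to the robot, and variables do not carry over. Pictures are saved under pics/ and viewed, and the job is handed in when it is done.

```bash
mkdir -p pics; ls
python3 - <<'E'
from bench import *
import cv2
o=get_obs(); print(o); print(finger_overhang if not callable(finger_overhang) else finger_overhang())
for n in("side","top"):
    f=grab_frame(n); cv2.imwrite(f"pics/{n}0.png",f["image"]); print(n,{k:v for k,v in f.items() if k!="image"})
E
```

```text
pics
{'clock': 0.0, 'joints': array([-1.30211492,  0.4778025 ,  0.02228862,  1.55649619, -0.01150412,
        1.10930748, -0.08308555]), 'qvel': array([-1.51413027e-03,  2.50593373e-04, -3.58333903e-03, -4.59268346e-04,
       -2.83022962e-05, -1.40350151e-03, -1.22036629e-03]), 'tau': array([-6.62956222e-05, -5.96434522e+01,  1.60789076e+00, -2.81192476e+01,
        1.25276449e-02,  9.23612126e-03,  3.23968436e-05]), 'tcp_pos': array([0.24821129, 0.62739024, 0.40370393]), 'orientation': array([-1.55239161,  0.29581057, -0.29543071]), 'contact_force': array([-0.34823538,  1.15164569,  1.61724864]), 'moment': array([-0.01249608,  0.05074213,  0.01181998]), 'grip_width': 0.08508107552946673}
0.1734
side {'fx': 381.6658664116057, 'fy': 381.6658664116057, 'cx': 258.289143711248, 'cy': 189.50723093207134, 'distortion': array([-0.12279342,  0.        ,  0.        ,  0.        ,  0.        ]), 'origin': array([ 0.19242327, -0.77977967,  0.84047135]), 'rotation': array([ 0.88231296, -0.19511142, -0.40002482])}
top {'fx': 453.9620703724785, 'fy': 453.9620703724785, 'cx': 245.9475347411763, 'cy': 192.69923034201332, 'distortion': array([-0.08190718,  0.        ,  0.        ,  0.        ,  0.        ]), 'origin': array([0.48719431, 0.03775017, 1.15687124]), 'rotation': array([ 0.0726582 , -0.08541738, -1.58702227])}
```

View pics/side0.png

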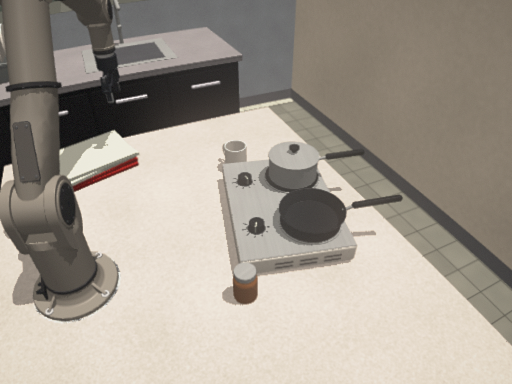

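View pics/top0.png

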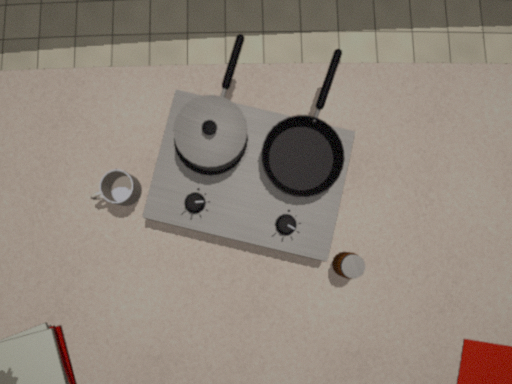

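The saucepan stands on the left plate, so the left knob (top view about 195,203) is the one to turn. The frying pan is on the right, with its knob at about 286,224. Next I'll zoom in and measure.

```bash
cat > h.py <<'E'
import numpy as np, cv2
from scipy.spatial.transform import Rotation as R
from bench import *
def K(f): return np.array([[f["fx"],0,f["cx"]],[0,f["fy"],f["cy"]],[0,0,1.]])
def ray(f,px,z):
    p=cv2.undistortPoints(np.array([[px]],float),K(f),f["distortion"])[0,0]
    d=R.from_rotvec(f["rotation"]).apply([p[0],-p[1],-1]); o=np.array(f["origin"])
    return o+d*(z-o[2])/d[2]
def proj(f,P):
    P=np.atleast_2d(P); c=R.from_rotvec(f["rotation"]).inv().apply(P-f["origin"])
    c=c*[1,-1,-1]
    return cv2.projectPoints(c,np.zeros(3),np.zeros(3),K(f),f["distortion"])[0][:,0]
def crop(f,c,h,s,name):
    x,y=c; im=f["image"][max(0,y-h):y+h,max(0,x-h):x+h]
    cv2.imwrite(name,cv2.resize(im,None,fx=s,fy=s,interpolation=cv2.INTER_CUBIC))
E
python3 - <<'E'
from h import *
f=grab_frame("top"); np.save("top.npy",f,allow_pickle=True)
crop(f,(195,203),25,10,"pics/kl.png");crop(f,(286,224),25,10,"pics/kr.png")
g=grab_frame("side"); np.save("side.npy",g,allow_pickle=True); crop(g,(245,180),25,10,"pics/kls.png")
a=ray(f,(195,203),.096);b=ray(f,(286,224),.096)
print(a,b,np.linalg.norm(a-b)); print(proj(g,[a,b]))
for z in[.07]: print([ray(f,p,z) for p in [(177,93),(353,131),(146,213),(326,258)]])
E
```

```text
[0.5717895  0.14802725 0.096     ] [ 0.51887036 -0.06406405  0.096     ] 0.21859359181927027
[[244.78159995 176.32813702]
 [256.97130224 221.66949452]]
[array([0.84732478, 0.19395872, 0.07      ]), array([ 0.74452566, -0.2380601 ,  0.07      ]), array([0.55176484, 0.2688477 , 0.07      ]), array([ 0.43678345, -0.16013496,  0.07      ])]
```

```bash
cd pics; python3 -c "
import cv2,numpy as np
cv2.imwrite('k3.png',cv2.resize(np.hstack([cv2.imread(n) for n in('kl.png','kr.png','kls.png')]),(798,266),interpolation=cv2.INTER_AREA))"
```

```text
(no output)
```

View pics/kl.png

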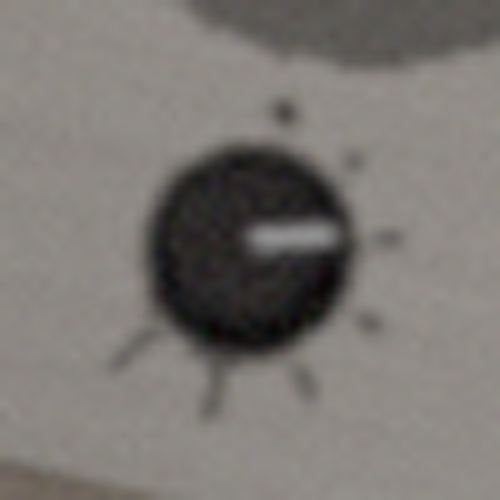

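View pics/kls.png

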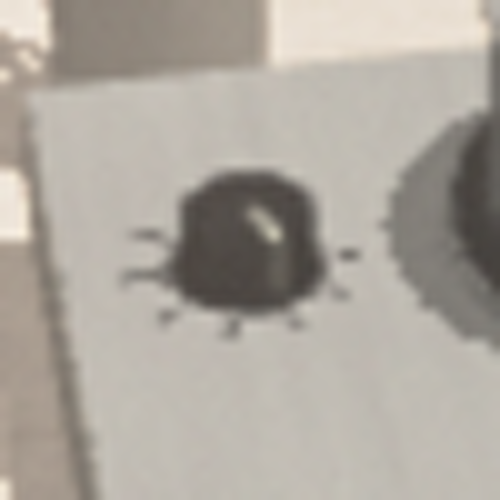

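The left pointer is at the second-shortest stroke (dot at about 285,110 in the crop, strokes at 352,160 and 388,238, with the pointer along the latter). That means one counter-clockwise click, which I'll confirm with a pose fit.

```bash
cat >> h.py <<'E'
def hp(p,P): # hotplate->world
    c,s=np.cos(p[2]),np.sin(p[2]); P=np.atleast_2d(P)
    return np.c_[p[0]+c*P[:,0]-s*P[:,1],p[1]+s*P[:,0]+c*P[:,1],P[:,2]]
E
python3 - <<'E'
from h import *
from scipy.optimize import least_squares
f=np.load("top.npy",allow_pickle=True).item();g=np.load("side.npy",allow_pickle=True).item()
# refine features: dark knob blobs on top view
def blob(f,c,h=16,t=60):
    x,y=c; im=cv2.cvtColor(f["image"],6)[y-h:y+h,x-h:x+h]
    im=cv2.morphologyEx(im,cv2.MORPH_CLOSE,np.ones((5,5)))if 0 else im
    m=(im<t).astype(np.uint8); m=cv2.morphologyEx(m,cv2.MORPH_OPEN,np.ones((3,3),np.uint8))
    n,l,st,ce=cv2.connectedComponentsWithStats(m); i=1+np.argmax(st[1:,4])
    cnt=max(cv2.findContours((l==i).astype(np.uint8),0,1)[0],key=len)
    hull=cv2.convexHull(cnt); M=cv2.moments(hull)
    return np.array([M["m10"]/M["m00"]+x-h,M["m01"]/M["m00"]+y-h]),st[i]
bl,_=blob(f,(195,203));br,_=blob(f,(286,224));sl,_=blob(g,(245,180));sr,_=blob(g,(256,226))
print(bl,br,sl,sr,_)
# predicted blob centroid: silhouette hull of knob cylinder
t=np.linspace(0,2*np.pi,60,endpoint=False)
def sil(f,p,y):
    P=np.vstack([np.c_[-.105+.022*np.cos(t),y+.022*np.sin(t),0*t+z] for z in(.072,.096)])
    h=cv2.convexHull(proj(f,hp(p,P)).astype(np.float32)); M=cv2.moments(h); return np.array([M["m10"],M["m01"]])/M["m00"]
corn=np.array([[.165,.23,.07],[.165,-.23,.07],[-.165,.23,.07],[-.165,-.23,.07]])
cp=np.array([(177,93),(353,131),(146,213),(326,258)],float)
def res(p,full=True):
    r=np.r_[3*(sil(f,p,.112)-bl),3*(sil(f,p,-.112)-br),.5*(sil(g,p,.112)-sl),.5*(sil(g,p,-.112)-sr)]
    return r
s=least_squares(res,[.65,.015,-.24]);p=s.x;print("pose",p,np.round(s.fun,2))
np.save("p.npy",p)
print("knob L",hp(p,[-.105,.112,.084]),"R",hp(p,[-.105,-.112,.084]))
print("corner err",np.round(proj(f,hp(p,corn))-cp,1))
print("scale top knob dist px",np.linalg.norm(bl-br),np.linalg.norm(proj(f,hp(p,[-.105,.112,.084]))-proj(f,hp(p,[-.105,-.112,.084]))))
# pointer
for nm,px,y in(("L",(170+34.0-.5,178+23.6-.5),.112),):
    w=ray(f,px,.096)-hp(p,[-.105,y,.096])[0]; print(nm,np.linalg.norm(w),"dial",-(np.arctan2(w[1],w[0])-p[2]))
o=get_obs(); r=R.from_rotvec(o["orientation"]).as_matrix(); print(r.round(3))
im=f["image"].copy()
for k in range(7):
    a=-.628*k
    for rr in(.028,.034): 
        u=proj(f,hp(p,[-.105+rr*np.cos(a),.112+rr*np.sin(a),.07]))[0]; cv2.circle(im,tuple(int(round(v*16)) for v in u),8,(0,0,255),-1,shift=4)
f["image"]=im;crop(f,(195,203),25,10,"pics/fit.png")
E
```

```text
Traceback (most recent call last):
ValueError: attempt to get argmax of an empty sequence
```

View pics/kr.png

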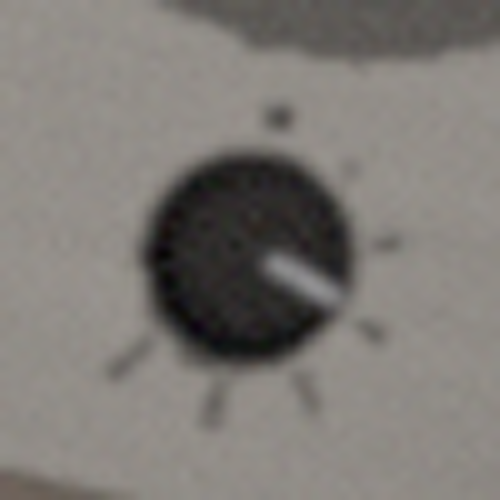

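```bash
cat > fit.py <<'E'
from h import *
from scipy.optimize import least_squares
f=np.load("top.npy",allow_pickle=True).item();g=np.load("side.npy",allow_pickle=True).item()
def blob(f,c,h=14,t=85):
    x,y=c; im=cv2.cvtColor(f["image"],cv2.COLOR_BGR2GRAY)[y-h:y+h,x-h:x+h]
    m=cv2.morphologyEx((im<t).astype(np.uint8),cv2.MORPH_OPEN,np.ones((3,3),np.uint8))
    n,l,st,ce=cv2.connectedComponentsWithStats(m); i=1+np.argmax(st[1:,4])
    cnt=max(cv2.findContours((l==i).astype(np.uint8),0,1)[0],key=len)
    M=cv2.moments(cv2.convexHull(cnt)); print(st[i])
    return np.array([M["m10"]/M["m00"]+x-h,M["m01"]/M["m00"]+y-h])
bl,br=blob(f,(195,203)),blob(f,(286,224));sl,sr=blob(g,(245,180)),blob(g,(256,226))
print(bl,br,sl,sr)
t=np.linspace(0,2*np.pi,60,endpoint=False)
def sil(f,p,y):
    P=np.vstack([np.c_[-.105+.022*np.cos(t),y+.022*np.sin(t),0*t+z] for z in(.072,.096)])
    h=cv2.convexHull(proj(f,hp(p,P)).astype(np.float32)); M=cv2.moments(h); return np.array([M["m10"],M["m01"]])/M["m00"]
corn=np.array([[.165,.23,.07],[.165,-.23,.07],[-.165,.23,.07],[-.165,-.23,.07]])
cp=np.array([(177,93),(353,131),(146,213),(326,258)],float)
def res(p): return np.r_[sil(f,p,.112)-bl,sil(f,p,-.112)-br,sil(g,p,.112)-sl,sil(g,p,-.112)-sr]
s=least_squares(res,[.65,.015,-.24]);p=s.x;print("pose",p,np.round(s.fun,2))
np.save("p.npy",p)
print("knob L",hp(p,[-.105,.112,.084]),"R",hp(p,[-.105,-.112,.084]))
print("corner err",np.round(proj(f,hp(p,corn))-cp,1).tolist())
w=ray(f,(170+34.0-.5,178+23.6-.5),.096)-hp(p,[-.105,.112,.096])[0]; print("ptr",np.linalg.norm(w),"dial",-(np.arctan2(w[1],w[0])-p[2]))
o=get_obs(); r=R.from_rotvec(o["orientation"]).as_matrix(); print(r.round(3))
def draw(f,c,n):
    im=f["image"].copy()
    im=cv2.resize(im,None,fx=8,fy=8,interpolation=cv2.INTER_CUBIC)
    for k in range(7):
        a=-.628*k
        P=np.array([[-.105+rr*np.cos(a),.112+rr*np.sin(a),.07] for rr in(.027,.033)])
        u=((proj(f,hp(p,P))+.5)*8).astype(int); cv2.line(im,tuple(map(int,u[0])),tuple(map(int,u[1])),(0,0,255),1)
    for z in(.072,.096):
        P=np.c_[-.105+.022*np.cos(t),.112+.022*np.sin(t),0*t+z]
        cv2.polylines(im,[((proj(f,hp(p,P))+.5)*8).astype(int).reshape(-1,1,2)],True,(0,255,0),1)
    x,y=c; cv2.imwrite(n,im[(y-25)*8:(y+25)*8,(x-25)*8:(x+25)*8])
draw(f,(195,203),"pics/fit_t.png");draw(g,(245,180),"pics/fit_s.png")
cv2.imwrite("pics/fit.png",np.hstack([cv2.imread("pics/fit_t.png"),cv2.imread("pics/fit_s.png")]))
E
python3 fit.py
```

```text
[  4   4  20  21 315]
[  3   5  21  21 318]
[ 7  8  9 12 82]
[  6   6  17  16 185]
[194.29606299 202.86141732] [285.0796875  224.67604167] [241.91435185 179.88888889] [255.92366412 225.58778626]
pose [ 0.6451466   0.01981613 -0.2322994 ] [-0.96  1.79  0.98  0.17  1.5  -1.19  0.65 -0.43]
knob L [[0.56875111 0.15298042 0.084     ]] R [[ 0.51718278 -0.06500285  0.084     ]]
corner err [[-4.7, -4.3], [1.4, -3.3], [-5.3, 6.0], [2.5, 2.1]]
ptr 0.025942541730758762 dial 1.0586872024811078
[[ 0.93  -0.     0.368]
 [-0.368 -0.001  0.93 ]
 [ 0.    -1.    -0.001]]
```

View pics/fit.png

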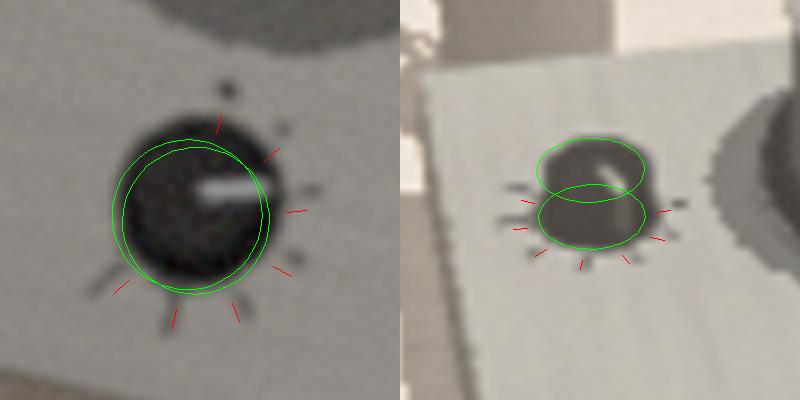

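Run:
```python
from h import *
f=np.load("top.npy",allow_pickle=True).item();g=np.load("side.npy",allow_pickle=True).item()
def c(f,x,y,h): return cv2.resize(f["image"][y-h:y+h,x-h:x+h],(390,390),interpolation=cv2.INTER_CUBIC)
cv2.imwrite("pics/m1.png",np.hstack([c(g,256,226,20),c(g,245,179,20)]))
cv2.imwrite("pics/m2.png",np.vstack([np.hstack([cv2.resize(c(f,*q,15),(295,295)) for q in((177,95),(353,131))]),np.hstack([cv2.resize(c(f,*q,15),(295,295)) for q in((146,213),(328,256))])]))
o=get_obs();T=R.from_rotvec(o["orientation"]).as_matrix()
print(proj(g,[o["tcp_pos"],o["tcp_pos"]+T[:,1]*.155]))
cv2.imwrite("pics/m3.png",cv2.resize(g["image"][30:110,60:160],(800,600)[:1]*1+(640,) if 0 else (700,560),interpolation=cv2.INTER_CUBIC))
```

```text
[[105.17266371  54.95024606]
 [114.05792288  95.34909222]]
```

View pics/m1.png

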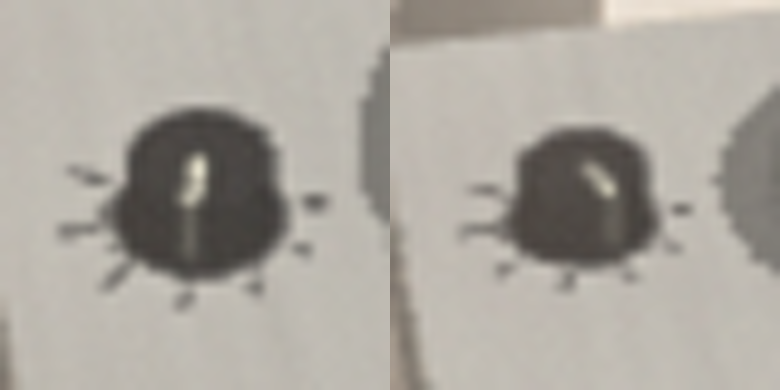

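View pics/m2.png

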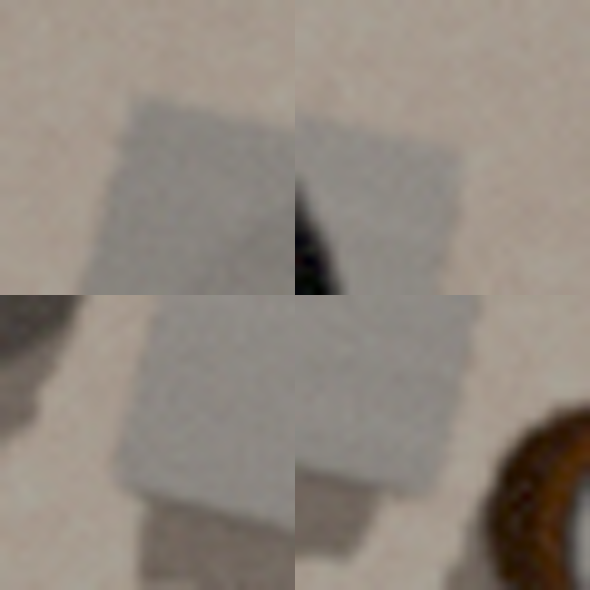

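View pics/m3.png

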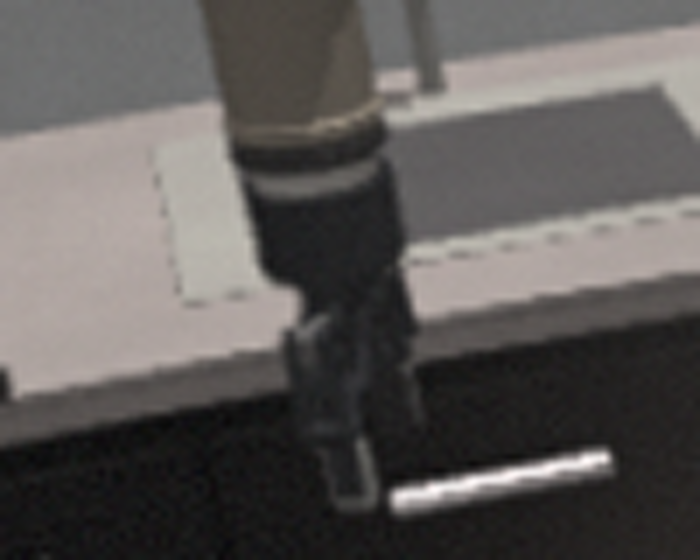

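```bash
cat > fit2.py <<'E'
exec(open("fit.py").read().split("s=least_squares")[0])
cp=np.array([(174.9,89.4),(354.8,130.8),(142.4,216.3),(327.7,260.8)])
def cap(p,y):
    u=proj(g,hp(p,np.c_[-.105+.022*np.cos(t),y+.022*np.sin(t),0*t+.096])); return np.array([(u[:,0].min()+u[:,0].max())/2,u[:,1].min()])
def resT(p): return np.r_[sil(f,p,.112)-bl,sil(f,p,-.112)-br,(proj(f,hp(p,corn))-cp).ravel()]
def resS(p): return np.r_[cap(p,.112)-[244.35,171.5],cap(p,-.112)-[256.2,216.5]]
for nm,r in(("top",resT),("side",resS),("both",lambda p:np.r_[resT(p),resS(p)])):
    s=least_squares(r,[.65,.015,-.24]);p=s.x
    print(nm,p.round(4),np.round(s.fun,1).tolist(),"L",hp(p,[-.105,.112,.084]).round(4))
np.save("p.npy",p)
exec("w="+open("fit.py").read().split("\nw=")[1].split("draw(f,")[0]) if 0 else None
w=ray(f,(170+34.0-.5,178+23.6-.5),.096)-hp(p,[-.105,.112,.096])[0]; print("ptr",np.linalg.norm(w),"dial",-(np.arctan2(w[1],w[0])-p[2]))
exec("def draw"+open("fit.py").read().split("def draw")[1])
E
python3 fit2.py
```

```text
[  4   4  20  21 315]
[  3   5  21  21 318]
[ 7  8  9 12 82]
[  6   6  17  16 185]
[194.29606299 202.86141732] [285.0796875  224.67604167] [241.91435185 179.88888889] [255.92366412 225.58778626]
top [ 0.6452  0.0177 -0.2497] [-0.6, 0.8, 0.9, 0.8, -0.2, -2.0, 1.3, -1.3, -1.6, 0.8, 0.2, 0.7] L [[0.5711 0.1522 0.084 ]]
side [ 0.6463  0.0187 -0.2519] [-0.0, -0.0, 0.0, 0.0] L [[0.5725 0.1533 0.084 ]]
both [ 0.6454  0.018  -0.2492] [-0.7, 0.7, 0.9, 0.7, -0.4, -2.1, 1.2, -1.4, -1.7, 0.8, 0.1, 0.6, -0.3, 0.2, -0.1, 0.3] L [[0.5712 0.1524 0.084 ]]
ptr 0.024802478556754288 dial 1.1316439922267814
```

View pics/fit.png

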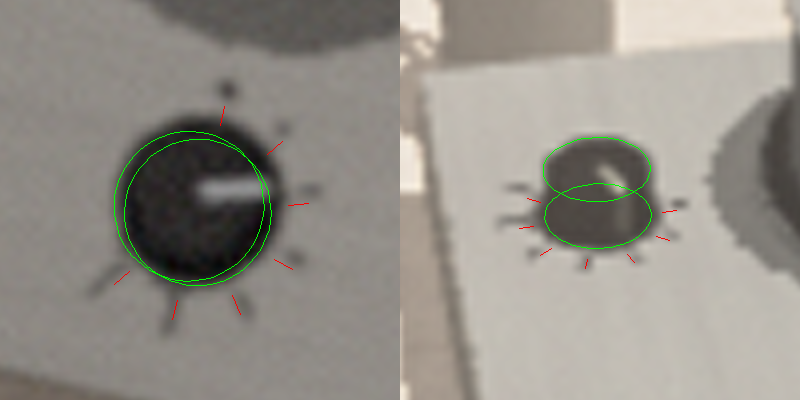

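```bash
python3 -m jog '[[[43,0,-32.3],-0.127,1],[[43,0,-32.3],-0.127,1],[[43,0,-32.3],-0.127,1],[[43,0,-32.3],-0.127,1],[[43,0,-32.3],-0.127,1],[[43,0,-32.3],-0.127,1],[[43,0,-32.3],-0.127,1],[[43,0,-32.3],-0.127,1],[[43,0,-32.3],-0.127,1],[[43,0,-32.3],-0.127,1]]' 20
cat > st.py <<'E'
from h import *
o=get_obs(); T=R.from_rotvec(o["orientation"]).as_matrix(); ex=np.array([np.cos(-.25),np.sin(-.25),0]);ey=np.array([-ex[1],ex[0],0])
d=o["tcp_pos"]-[.5722,.152,0]
print("t",round(o["clock"],2),"rel knob hx,hy",(d@ex).round(4),(d@ey).round(4),"tip z",(o["tcp_pos"][2]-.1734).round(4),"F h",(o["contact_force"]@ex).round(2),(o["contact_force"]@ey).round(2),o["contact_force"][2].round(2),"grip",o["grip_width"].round(4)); print(T.round(3).tolist())
E
python3 st.py
```

```text
clock: 1.45
tcp_pos: [0.5308, 0.1654, 0.4047]
orientation: [-1.563, 0.201, -0.202]
contact_force: [-0.7, 0.3, -0.6]
grip_width: 0.0001Traceback (most recent call last):
  File "st.py", line 4, in <module>
    print("t",round(o["clock"],2),"rel knob hx,hy",(d@ex).round(4),(d@ey).round(4),"tip z",(o["tcp_pos"][2]-.1734).round(4),"F h",(o["contact_force"]@ex).round(2),(o["contact_force"]@ey).round(2),o["contact_force"][2].round(2),"grip",o["grip_width"].round(4)); print(T.round(3).tolist())
                                                                                                                                                                                                                                          ^^^^^^^^^^^^^^^^^^^^^
AttributeError: 'float' object has no attribute 'round'
```

```bash
sed -i 's/o\["grip_width"\].round(4)/round(o["grip_width"],4)/' st.py; python3 st.py
python3 -m jog '[[[0,6,0],0,1],[[0,11,0],0,1],[[0,12,0],0,1],[[0,12,0],0,1],[[0,12,0],0,1]]'; python3 st.py
python3 - <<'E'
from h import *
f=grab_frame("top");g=grab_frame("side")
def c(f,x,y,h): return cv2.resize(f["image"][y-h:y+h,x-h:x+h],(400,400),interpolation=cv2.INTER_CUBIC)
cv2.imwrite("pics/a1.png",np.hstack([c(f,190,210,40),c(g,240,165,40)]))
o=get_obs();T=R.from_rotvec(o["orientation"]).as_matrix();tip=o["tcp_pos"]+T[:,1]*.1734
print("tip px",proj(g,tip),proj(f,tip))
E
```

```text
t 1.45 rel knob hx,hy -0.0435 0.0027 tip z 0.2313 F h -0.79 0.14 -0.6 grip 0.0001
[[0.967, 0.001, 0.254], [-0.254, -0.001, 0.967], [0.001, -1.0, -0.001]]
clock: 2.08
tcp_pos: [0.5302, 0.1697, 0.2867]
orientation: [-1.56, 0.194, -0.198]
contact_force: [0.1, -0.1, -0.5]
grip_width: -0.0003
t 2.08 rel knob hx,hy -0.0451 0.0067 tip z 0.1133 F h 0.11 -0.06 -0.45 grip -0.0003
[[0.969, 0.003, 0.247], [-0.247, 0.002, 0.969], [0.003, -1.0, 0.002]]
tip px [[230.37453163 171.6017403 ]] [[184.92273829 220.46753282]]
```

View pics/a1.png

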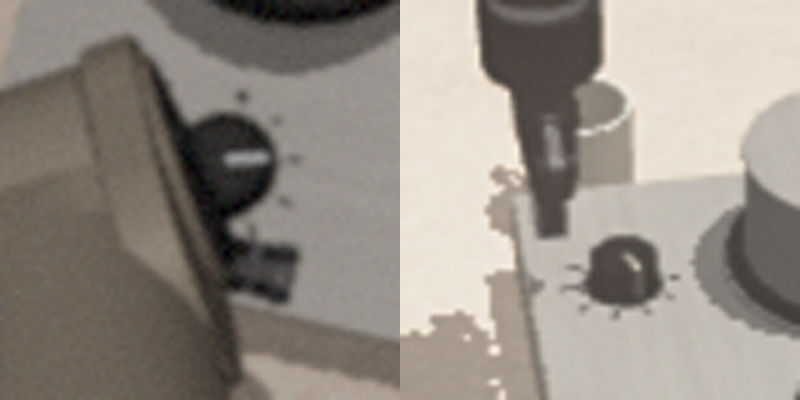

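The picture shows the left pointer still on the second stroke. The closed fingertip is about 45 mm in front of the knob, with its tip at side pixel (230,172), as predicted. I'll lower it beside the knob.

```bash
python3 -m jog '[[[0,2,-0.2],0,1],[[0,3.1,-0.2],0,1],[[0,3.1,-0.2],0,1],[[0,3.1,-0.2],0,1]]'; python3 st.py
python3 -m jog '[[[0.4,0,0],0,1],[[0.7,0,0],0,1],[[0.8,0,0],0,1],[[0.8,0,0],0,1]]'; python3 st.py
```

```text
clock: 2.68
tcp_pos: [0.5292, 0.1673, 0.2543]
orientation: [-1.561, 0.196, -0.197]
contact_force: [-0.8, 0.2, 0.4]
grip_width: -0.0001
t 2.67 rel knob hx,hy -0.0455 0.0042 tip z 0.0809 F h -0.8 0.03 0.41 grip -0.0001
[[0.969, 0.001, 0.247], [-0.247, 0.0, 0.969], [0.001, -1.0, 0.001]]
clock: 3.18
tcp_pos: [0.5367, 0.1651, 0.2537]
orientation: [-1.562, 0.196, -0.196]
contact_force: [-0.0, 0.2, -0.2]
grip_width: -0.0001
t 3.17 rel knob hx,hy -0.0376 0.0039 tip z 0.0803 F h -0.06 0.17 -0.21 grip -0.0001
[[0.969, 0.0, 0.247], [-0.247, 0.0, 0.969], [0.0, -1.0, 0.0]]
```

```bash
python3 -m jog '[[[0.2,0,0],0,1],[[0.2,0,0],0,1],[[0.2,0,0],0,1]]' >/dev/null; python3 st.py|head -1
python3 -m jog '[[[0.1,0,0],0,1],[[0.1,0,0],0,1],[[0.1,0,0],0,1]]'>/dev/null; python3 st.py|head -1
python3 -m jog '[[[0.1,0,0],0,1],[[0.1,0,0],0,1],[[0.1,0,0],0,1]]'>/dev/null; python3 st.py|head -1
```

```text
t 3.55 rel knob hx,hy -0.0358 0.004 tip z 0.0803 F h 0.22 -0.65 0.03 grip -0.0003
t 3.92 rel knob hx,hy -0.0348 0.004 tip z 0.0803 F h -0.05 -0.59 -1.15 grip 0.0002
t 4.3 rel knob hx,hy -0.0338 0.004 tip z 0.0803 F h 0.33 -0.57 0.96 grip -0.0001
```

```bash
python3 -m jog '[[[0.05,0,0],0,1],[[0.1,0,0],0,1],[[0.1,0,0],0,1]]' >/dev/null; python3 st.py|head -1
python3 -m jog '[[[0.05,0,0],0,1],[[0.1,0,0],0,1],[[0.1,0,0],0,1]]'>/dev/null; python3 st.py|head -1
python3 - <<'E'
from h import *
f=grab_frame("top");g=grab_frame("side")
def c(f,x,y,h): return cv2.resize(f["image"][y-h:y+h,x-h:x+h],(400,400),interpolation=cv2.INTER_CUBIC)
cv2.imwrite("pics/a2.png",np.hstack([c(f,195,210,25),c(g,240,175,25)]))
E
```

```text
t 4.67 rel knob hx,hy -0.0327 0.004 tip z 0.0803 F h 0.28 -0.14 0.45 grip 0.0001
t 5.05 rel knob hx,hy -0.0317 0.004 tip z 0.0803 F h -0.71 -0.38 0.58 grip -0.0001
```

View pics/a2.png

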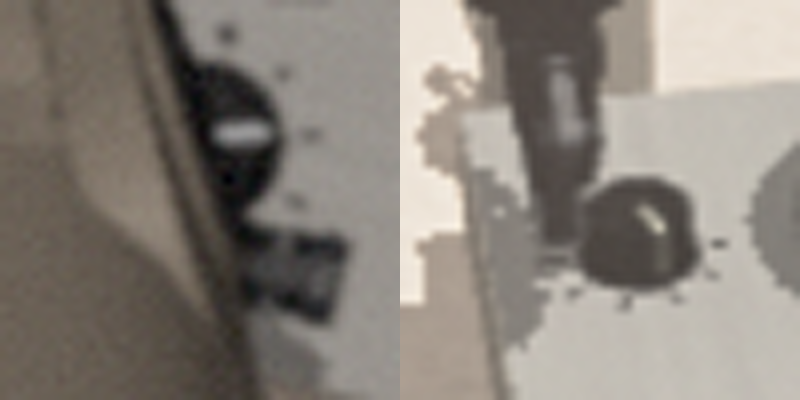

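The fingertip (about 560,245 in the side crop) is a few mm short of the knob rim (left edge about 582), and the pointer hasn't moved. I'll keep going in small steps.

```bash
python3 -m jog '[[[0.05,0,0],0,1],[[0.1,0,0],0,1],[[0.1,0,0],0,1]]' >/dev/null; python3 st.py|head -1
python3 -m jog '[[[0.05,0,0],0,1],[[0.1,0,0],0,1],[[0.1,0,0],0,1]]'>/dev/null; python3 st.py|head -1
```

```text
t 5.53 rel knob hx,hy -0.0311 0.004 tip z 0.0802 F h -2.17 -0.11 1.99 grip 0.0003
t 5.9 rel knob hx,hy -0.0307 0.0041 tip z 0.0802 F h -5.83 -0.4 5.59 grip 0.0001
```

Contact is at about 6 N, with a stiffness of roughly 4 N/mm. I'll press slightly more, then drag to the right (tool -z).

```bash
python3 -m jog '[[[0.1,0,0],0,1],[[0.1,0,0],0,1],[[0.1,0,0],0,1]]' >/dev/null; python3 st.py|head -1
python3 -m jog '[[[0,0,-0.1],0,1],[[0,0,-0.2],0,1],[[0,0,-0.2],0,1]]'>/dev/null; python3 st.py|head -1
```

```text
t 6.28 rel knob hx,hy -0.0304 0.0042 tip z 0.0802 F h -10.13 -0.94 7.47 grip -0.0005
t 6.65 rel knob hx,hy -0.0305 0.0031 tip z 0.0802 F h -9.46 2.1 5.91 grip 0.0003
```

```bash
python3 -m jog '[[[0,0,-0.1],0,1],[[0,0,-0.2],0,1],[[0,0,-0.2],0,1]]' >/dev/null; python3 st.py|head -1
python3 -m jog '[[[0,0,-0.1],0,1],[[0,0,-0.2],0,1],[[0,0,-0.2],0,1]]'>/dev/null; python3 st.py|head -1
python3 - <<'E'
from h import *
f=grab_frame("top");g=grab_frame("side")
def c(f,x,y,h): return cv2.resize(f["image"][y-h:y+h,x-h:x+h],(400,400),interpolation=cv2.INTER_CUBIC)
cv2.imwrite("pics/a3.png",np.hstack([c(f,195,210,25),c(g,240,175,25)]))
E
```

```text
t 7.03 rel knob hx,hy -0.0305 0.0009 tip z 0.0801 F h -8.43 0.46 6.5 grip 0.0
t 7.4 rel knob hx,hy -0.0304 -0.0015 tip z 0.0801 F h -8.0 0.69 6.9 grip 0.0005
```

View pics/a3.png

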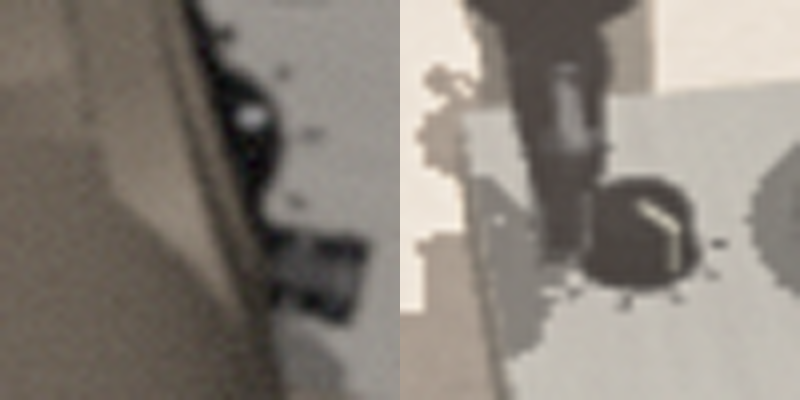

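The pointer end has moved from about (660,230) to (675,235) in the side crop, so the knob turns with the finger without obvious slip. It isn't past half-way yet, so I'll continue.

```bash
python3 -m jog '[[[0,0,-0.1],0,1],[[0,0,-0.2],0,1],[[0,0,-0.2],0,1]]' >/dev/null; python3 st.py|head -1
python3 - <<'E'
from h import *
f=grab_frame("top");g=grab_frame("side")
def c(f,x,y,h): return cv2.resize(f["image"][y-h:y+h,x-h:x+h],(400,400),interpolation=cv2.INTER_CUBIC)
cv2.imwrite("pics/a4.png",np.hstack([c(f,195,210,25),c(g,245,178,16)]))
E
```

```text
t 7.88 rel knob hx,hy -0.0304 -0.0038 tip z 0.08 F h -8.12 -0.8 5.75 grip -0.0002
```

View pics/a4.png

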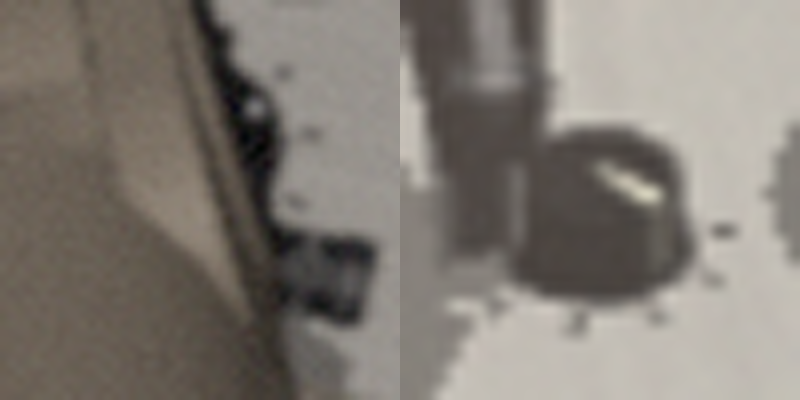

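Run:
```python
from h import *
g=np.load("side.npy",allow_pickle=True).item(); p=np.load("p.npy")
K=np.array([.5722,.152])
for d in(1.257,.943,.8,.628):
    P=[np.r_[K+r*np.array([np.cos(-.25-d),np.sin(-.25-d)]),.096] for r in(.004,.02)]; u=proj(g,P); print(d,((u+.5-[229,162])*12.5+[400,0]).round())
```

```text
1.257 [[606. 185.]
 [634. 217.]]
0.943 [[610. 183.]
 [653. 208.]]
0.8 [[611. 182.]
 [660. 203.]]
0.628 [[613. 181.]
 [667. 197.]]
```

The pointer slope gives a dial of about 0.93 rad, and the travel gives about 0.89, so it is just past half-way. Two more mm, then I'll back off and let it settle.

```bash
python3 -m jog '[[[0,0,-0.1],0,1],[[0,0,-0.2],0,1],[[0,0,-0.2],0,1]]' >/dev/null; python3 st.py|head -1
python3 -m jog '[[[-0.2,0,0],0,1],[[-0.6,0,0],0,1],[[-1.2,0,0],0,1],[[-1.5,0,0],0,1],[[-1.5,0,0],0,1]]' >/dev/null; python3 st.py|head -1
python3 - <<'E'
from h import *
f=grab_frame("top");g=grab_frame("side")
def c(f,x,y,h): return cv2.resize(f["image"][y-h:y+h,x-h:x+h],(400,400),interpolation=cv2.INTER_CUBIC)
cv2.imwrite("pics/a5.png",np.hstack([c(f,195,210,25),c(g,245,178,16)]))
E
```

```text
t 8.35 rel knob hx,hy -0.0302 -0.0064 tip z 0.08 F h -8.19 -2.62 6.51 grip 0.0
t 8.97 rel knob hx,hy -0.0439 -0.0059 tip z 0.0804 F h 1.42 -0.2 0.51 grip -0.0002
```

View pics/a5.png

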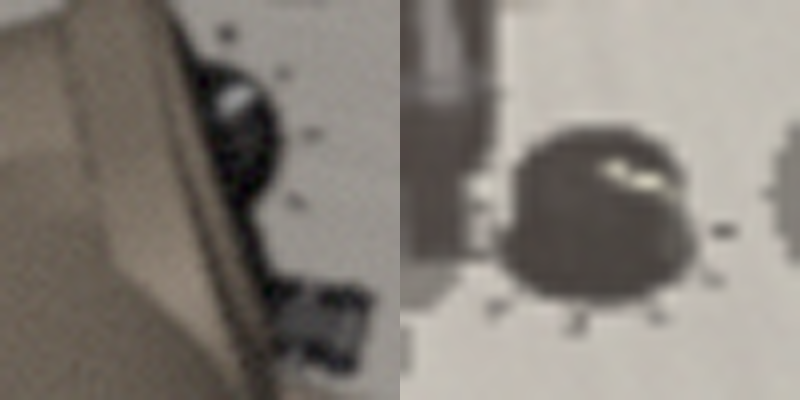

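The pointer now aims at the shortest stroke, from (222,110) towards (285,72) in the top crop. In the side crop its slope is about 0.33, against 0.30 predicted for 0.628 rad. I'll raise the arm clear and check with an unobstructed view.

```bash
python3 -m jog '[[[-1,-2,0],0,1],[[-1,-7,0],0,1],[[-1,-13,0],0,1],[[-1,-15,4],0,1],[[-1,-15,10],0,1],[[-1,-15,15],0,1],[[-1,-15,15],0,1],[[-1,-15,15],0,1]]'
python3 - <<'E'
from h import *
f=grab_frame("top");g=grab_frame("side")
def c(f,x,y,h): return cv2.resize(f["image"][y-h:y+h,x-h:x+h],(400,400),interpolation=cv2.INTER_CUBIC)
cv2.imwrite("pics/a6.png",np.hstack([c(f,195,203,25),c(f,286,224,25)]))
cv2.imwrite("pics/a6f.png",np.vstack([np.hstack([cv2.resize(f["image"],(400,300)),cv2.resize(g["image"],(400,300))])]))
f0=np.load("top.npy",allow_pickle=True).item()
print(get_obs()["contact_force"])
E
```

```text
clock: 10.07
tcp_pos: [0.5558, 0.304, 0.4033]
orientation: [-1.563, 0.197, -0.196]
contact_force: [0.6, -0.5, 0.0]
grip_width: 0.0
[-0.28897096  0.1129106   0.71809694]
```

View pics/a6.png

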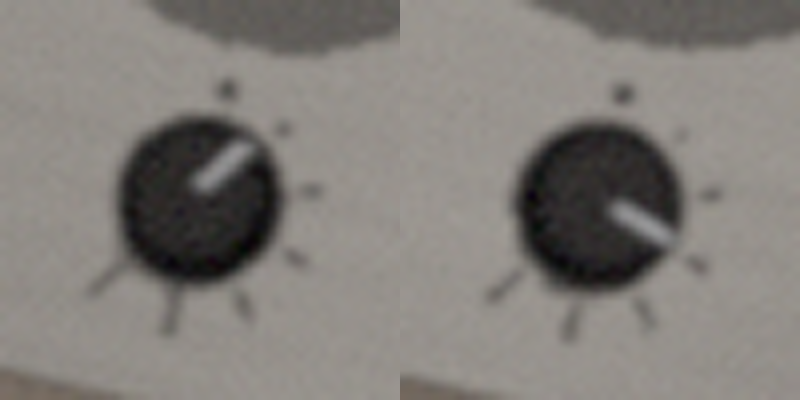

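View pics/a6f.png

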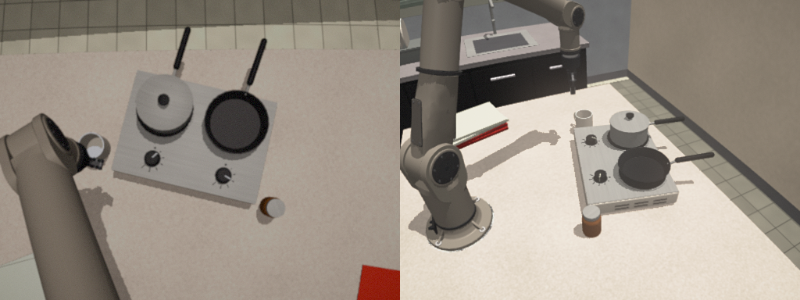

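The left pointer (about 200,187 to 255,145 in the crop) aims at the shortest stroke at (283,128). The right pointer is unchanged at the third stroke, the pans, mug and jar are where they were, and the arm is clear.

```bash
python3 -c "
from bench import *
print(hand_in())"
```

```text
the job is handed in; nothing more can be done
None
```

The hotplate under the lidded saucepan (the left plate) is now at its lowest heat, and I handed the job in at about 10 s of the 51 s allowed. `hand_in()` gives no verdict, so this rests on my own checks.

**What I did:** The left knob stood at the second stroke (about 1.25 rad), so it needed one click counter-clockwise. I pressed the closed fingertip against the front of its rim and dragged it about 10 mm to the right. Then I backed off so the knob could settle, and raised the arm clear.

**Last checks:**
- **Left knob:** in the clear top view the pointer aims at the shortest stroke. Its slope in the side view was about 0.33, against 0.30 expected for 0.628 rad.
- **Right knob:** its pointer is unchanged, still at the third stroke.
- **Pans, mug and jar:** they look to be where they were; I compared them by eye and did not measure it.
- **Forces:** the highest reading was about 10 N across the rim, about 13 N in total, well under the 30 N limit. The arm touched nothing at the end.

**What disagreed:**
- My first fit of the hotplate position was off because of rough corner picks and poor edge detection in the side view. After better picks, the two cameras agreed on the knob axis to about 2 mm.
- An upward force of about 6–7 N, which I did not expect, came with the sideways push on the rim. I did not find its cause, and it was gone once the finger backed off.

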